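# Turn the tee bracket in the drilling jig, then hold the guide flap on its balance point

## Robot

A 7-joint arm with a two-finger parallel gripper is mounted at the origin on the work surface. World frame = base frame: x ahead of the robot, y to its left, z up, the work surface at z = 0. Lengths are in m, angles in degrees, forces in N, time in s.
With the tool pointing down it reaches from about 0.35 to 0.9 m from the base axis. Payload 8.1 kg.
Tool frame: the origin (TCP) lies at the centre of the arm's flange, where the gripper is bolted on; the fingertips stand 173 mm ahead of it and the grasp point (between the pads) lies ahead of it (env.tcp_to_grasp is the z of the grasp point in the tool frame, in m); z points along the fingers, x is the direction in which the jaws open and shut, and the axes are right-handed (so a half turn about z gives the same grasp; the last joint's range is limited). The gripper opens to 85 mm and grips with 20 to 120 N. Pads are 22 mm wide; open, the fingers measure 114 mm over their backs; the gripper's body (76 mm by 85 mm) begins 54 mm behind the grasp point. The pads swing forward as they close: fully open they stand 13 mm farther back than shut.
Start: joints at [58.235, 24.895, 1.432, 90.138, -0.665, 64.973, -4.303], TCP at [0.273, -0.562, 0.405] pointing down, gripper open.
Joint ranges: [-149.89, 149.89], [-25.12, 119.58], [-72.63, 75.52], [4.76, 147.25], [-75.54, 255.54], [6.69, 114.76], [-157.13, 157.13]. Speed limits (degrees/s): [127.2, 127.2, 172.46, 172.46, 180, 180, 180].

## Interface

Orientations are given as a 3x3 rotation matrix whose columns are the frame's x, y, z axes.
In Python, from rig import env gives the robot as it stands. Calls block until the motion is done:
- env.move_ptp(position, orientation): joint-space move of the TCP to a pose.
- env.move_straight(position, rotation=None, speed=0.15, threshold=None): straight line of the TCP; rotation=None keeps the orientation; speed is the mean speed in m/s. With threshold (N) it stops when the force on the tool has changed by that much, and returns True; else False.
- env.move_j(angles): joint-space move.
- env.gripper_to(opening): finger opening in m; the grip force is fixed at half the most; returns when the fingers have stopped.
- env.hold(seconds).
- env.solve_ik(position, orientation): joint angles nearest the present ones, or None.
- env.get_obs(): the state.
- env.capture(name): name is "scene" or "top"; returns a dict with "frame" (384x512x3 uint8, red, green, blue), "camera_matrix" (3x3 intrinsics, pixels), "k1" (the pictures are not rectified: a ray, as slopes to the right and down, at radius r is drawn at 1 + k1 r^2 times it, then the intrinsics apply), "camera_from_world" (4x4, takes a point from world to camera coordinates). Camera axes: x right, y down, z forward; pixel columns grow to the right and rows downward; lengths in m; the calibration is good to about 2 mm. A picture is of the moment at which its call begins. There is no depth.
A pose or a line that the arm cannot do raises env.Unreachable and nothing moves.
- env.job_done(): hands the job in, once; it reports no verdict.
Trained networks look in the newest picture that a camera, given by its name, has taken for a name from the list of things; names that differ only in an ending like _2 or _b are one class to them, and where a whole thing is asked for, a point or a joint stands for the part that bears it (a point fixed in the world has none). Each returns a list of dicts, best first, with "p" (0 to 1); they miss things now and then, are a little off and sometimes report something else, mostly with a low value. They report only what shows in the picture. A call takes as long as a camera call. They do not tell look-alikes from the thing itself.
- env.silhouettes(camera, thing): "mask" (384x512 bool, what is visible of it) and "xy" ([column, row] in pixels, amid what is visible of it).
- env.spot_point(camera, thing): "xy" ([column, row] in pixels: a listed point, or the origin of a listed thing).
The state is a dict: "time_s": time; "q": joint angles; "dq": joint speeds; "effort": joint torques, N m; "tool_pos": TCP position; "tool_rot": TCP orientation; "force": force on the tool from outside, world axes, zero at the start; "moment": the same for the moment, N m; "grip_width": finger opening in m.
Only numpy, scipy, OpenCV 4.12 (cv2) and the standard library are available. Lean on these libraries where they do the work, as an engineer would, in place of code of your own. Each camera call takes 0.05 s, during which the arm holds its last target.

## Task

The first drilling pass on the steel tee bracket is done: give the bracket a quarter turn on the drilling jig so that its bare toe end lies flat on the base and butts square and centred against the stop block, and let go of it while the guide flap is still on its rest. Then take the hinged guide flap by its bow handle, raise it from its rest to its over-centre balance point, where it stands straight up, and hold it still there in the fingers while a mate cleans the drill bush; the program finishes while still holding the handle. Never let the flap go over onto the work, and leave the other things where they are.

Things in the scene. Friction and masses are not known exactly. Their poses are not given: they have to be found in the camera images.
- jig: drilling jig fixed to the table: plywood base, top 12 mm above the table, spanning jig x -225..+35 mm and jig y -155..+205 mm. Origin on the table under the middle of the stop block's working face; jig x points from the bracket into the stop block (roughly away from the robot), jig y towards the hinge and the flap's rest posts, z up
- stop (a point): middle of the lower edge of the stop block's working face, at the level of the base top (12 mm above the table). Steel block 25 mm (jig x) x 60 mm (jig y, as wide as the bracket) x 30 mm high; its working face looks to jig -x. Axes as the jig's
- bracket: loose steel tee bracket, 0.4-0.6 kg: foot 130 x 60 x 6 mm; upright web 8 mm thick on its centre line, x = -65 (heel end) to -10 mm, top 50 mm above the underside; the rest is the bare toe. Origin: centre of the foot's underside; x from heel to toe, z up. Starts flat on the jig base, x roughly along jig -y (70 to 125 degrees off); x belongs along jig x
- toe (a point): middle of the lower edge of the bracket's toe end (bracket x = +65 mm); it belongs at stop
- flap_angle (a joint): angle of the steel guide flap (rad): 0 closed, level over the work towards jig -y; 1.571 straight up, its balance point; 2.45 tipped to jig +y on its rest, where it starts. Nearly frictionless: let go, it falls to the side it leans to. 0.45 kg; plate 64 mm wide, 8 mm thick, 12 to 100 mm from the hinge line; drill bush at 65 mm sticks out 8 mm on both faces
- flap: the hinged steel guide flap, plate and bow handle together. Origin on the hinge line at hinge; x along the hinge as jig x, y from the handle towards the hinge in the plane of the plate (so the handle is at y = -150 mm), z square to the plate (up when closed)
- handle (a point): bow handle on the flap's free edge: round bar 12 mm diameter, 84 mm long between its legs (10 mm thick), parallel to the hinge, 150 mm from it in the plate's plane; 44 mm clear to the plate. Origin: middle of the bar, x along it. At angle q it is 150 mm x (-cos q along jig y, sin q up) from hinge: 138 mm above the table at the start, 192 mm upright. The bar can turn between finger pads
- hinge (a point): on the flap's hinge line, level with the middle of the flap: jig x -36 mm, jig y +65 mm, 42 mm above the table. The hinge line runs along jig x; two lugs 18 mm wide rise to 54 mm above the table at jig x -76 and +4 mm. Two rest posts for the open flap, 90 mm above the table, stand at jig y +140 mm
- slug: short brass slug, 24 mm diameter, 35 mm high, standing on the jig base beside the stop block; leave alone
- offcut: small wooden block 45 x 35 x 25 mm on the near left corner of the jig base; leave alone
- mallet: wooden mallet lying on the table, head 68 mm diameter and 100 mm long (origin under the head), 200 mm handle; leave alone
- can: metal spray can, 60 mm diameter, 160 mm high; leave alone
- glue: white glue bottle, 60 mm diameter, 150 mm high; leave alone
- wrench: open-ended wrench lying on the table; leave alone
- screwdriver: screwdriver lying on the table; leave alone
- template: brown fibreboard template 150 x 100 x 9 mm lying on the table; leave alone
Things that resemble listed ones, but are neither listed nor needed, are in the scene too. What is shaped like the bracket but blue is not meant.

How it is judged (in metres and radians):
On the way:
1. the bracket has its toe square and centred against the stop block and is let go, while the flap is still on its rest (x of toe in the frame of stop between -0.003 and 0.003 m and y of toe in the frame of stop between -0.008 and 0.008 m and z of toe in the frame of stop below 0.003 m and angle between bracket's own z axis and vertical below 0.05 rad and angle between the x axis of bracket and the x axis of jig, either way round below 0.08 rad and contact force between the fingers and bracket below 0.1 N and value of joint flap_angle above 2.2 rad), for 0.2 s.
At the end, for the whole second after the job is handed in: The bracket lies flat on the jig base, let go, toe within 3 mm of the stop face, within 8 mm of its middle and within 0.08 rad of square; the flap stands within 0.1 rad of straight up (joint 1.47 to 1.67), still (below 0.1 rad/s), held by the fingers (contact above 0.5 N) (x of toe in the frame of stop between -0.003 and 0.003 m and y of toe in the frame of stop between -0.008 and 0.008 m and z of toe in the frame of stop below 0.003 m and angle between bracket's own z axis and vertical below 0.05 rad and angle between the x axis of bracket and the x axis of jig, either way round below 0.08 rad and contact force between the fingers and bracket below 0.1 N and value of joint flap_angle between 1.471 and 1.671 rad and velocity of joint flap_angle between -0.1 and 0.1 rad/s and contact force between the fingers and flap above 0.5 N); the arm keeps its last pose, push and grip.
It fails at once if the flap goes over towards the work (joint below 1.2 rad) (value of joint flap_angle below 1.2 rad).
It fails at once if another thing is moved by more than 30 mm (distance of any of slug, offcut, mallet, can, glue, wrench, screwdriver, template from where it was at the start of the episode above 0.03 m).
It also fails if it takes over 58 s, if anything falls off the work surface, if the arm or the gripper's body presses on something with over 40 N, if the wrist force passes 120 N, or if a joint passes its speed limit or range.

## Working session

There is one attempt and no reset: what is moved stays moved. The work goes in short steps, each a Python script; the robot and the scene stay as the last script left them, time stands still between calls to the robot, and variables do not carry over. Pictures are saved under pics/ and viewed, and the job is handed in when it is done.

```bash
ls; mkdir -p pics; python3 - <<'E'
from rig import env
import cv2,numpy as np
o=env.get_obs();print({k:np.round(v,3).tolist() for k,v in o.items()},env.tcp_to_grasp)
for c in("scene","top"):
    d=env.capture(c);print(c,d["camera_matrix"].tolist(),d["k1"],np.round(d["camera_from_world"],4).tolist())
    cv2.imwrite(f"pics/{c}0.png",cv2.resize(d["frame"][:,:,::-1],(800,600),interpolation=cv2.INTER_CUBIC))
E
```

```text
pics
{'time_s': 0.0, 'q': [58.235, 24.937, 1.432, 90.187, -0.664, 64.974, -4.302], 'dq': [-0.004, 0.002, 0.046, 0.092, -0.065, -0.016, -0.03], 'effort': [-0.001, -67.048, 1.024, -31.621, 0.015, 0.012, -0.0], 'tool_pos': [0.273, -0.562, 0.404], 'tool_rot': [[0.437, -0.9, -0.001], [-0.9, -0.437, 0.001], [-0.002, 0.0, -1.0]], 'force': [-1.778, 0.34, 0.188], 'moment': [0.068, 0.005, 0.03], 'grip_width': 0.085} 0.1547
scene [[412.8776796484124, 0.0, 256.0393009354215], [0.0, 412.8776796484124, 184.80043121696718], [0.0, 0.0, 1.0]] -0.13162365484271693 [[0.7004, 0.7136, 0.0099, -0.381], [0.618, -0.5995, -0.5086, -0.2706], [-0.3571, 0.3624, -0.8609, 1.3158], [0.0, 0.0, 0.0, 1.0]]
top [[380.8027619527496, 0.0, 255.73192402187112], [0.0, 380.8027619527496, 192.88652771909307], [0.0, 0.0, 1.0]] -0.11614765953838506 [[0.0023, -0.9997, 0.0223, 0.0258], [-0.987, -0.0059, -0.1606, 0.4786], [0.1607, -0.0216, -0.9868, 1.0621], [0.0, 0.0, 0.0, 1.0]]
```

View pics/scene0.png

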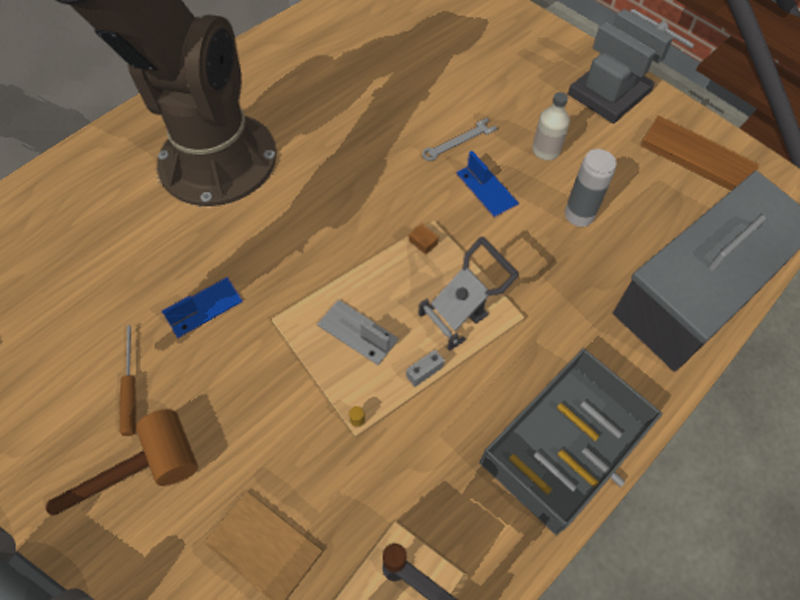

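View pics/top0.png

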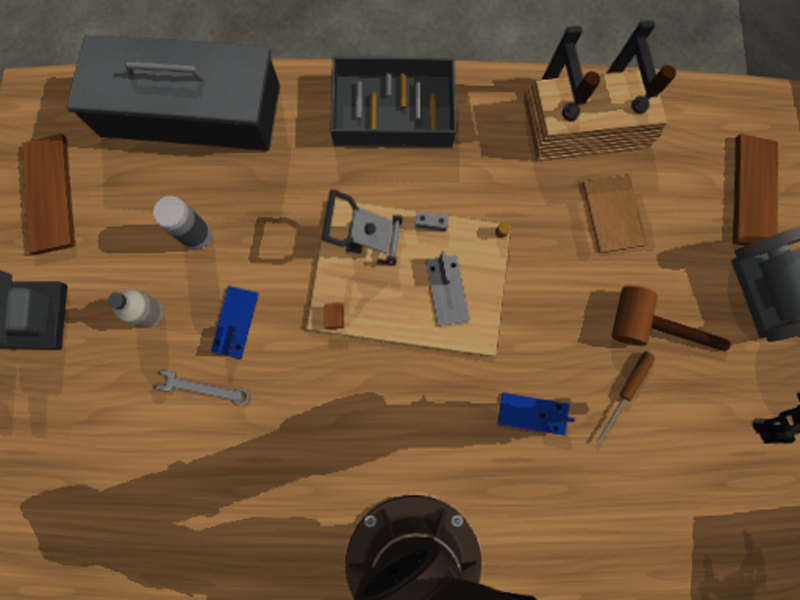

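```bash
cat > h.py <<'E'
from rig import env
import cv2,numpy as np
from scipy.optimize import least_squares
def proj(d,P):
    P=np.atleast_2d(P);T=d["camera_from_world"];K=d["camera_matrix"]
    c=P@T[:3,:3].T+T[:3,3];s=c[:,:2]/c[:,2:]
    r2=(s**2).sum(1,keepdims=True);s=s*(1+d["k1"]*r2)
    return s*[K[0,0],K[1,1]]+K[:2,2]
def ray(d,xy):
    K=d["camera_matrix"];k1=d["k1"];T=d["camera_from_world"]
    sd=(np.array(xy,float)-K[:2,2])/[K[0,0],K[1,1]];s=sd.copy()
    for _ in range(30): s=sd/(1+k1*(s@s))
    R=T[:3,:3];return -R.T@T[:3,3],R.T@np.array([s[0],s[1],1])
def atz(d,xy,z):
    o,v=ray(d,xy);return o+v*(z-o[2])/v[2]
def tri(ds,xys):
    A=np.zeros((3,3));b=np.zeros(3)
    for d,x in zip(ds,xys):
        o,v=ray(d,x);v=v/np.linalg.norm(v);M=np.eye(3)-np.outer(v,v);A+=M;b+=M@o
    return np.linalg.solve(A,b)
E
python3 - <<'E'
from h import *
D={c:env.capture(c) for c in("scene","top")}
import pickle;pickle.dump(D,open("d0.pkl","wb"))
for t in("bracket","jig","slug","offcut","flap"):
  for c in D:
    for s in env.silhouettes(c,t): print(t,c,round(s["p"],2),np.round(s["xy"],1),s["mask"].sum())
for t in("bracket","toe","stop","handle","hinge","jig","offcut","slug"):
  for c in D:
    for s in env.spot_point(c,t): print("pt",t,c,round(s["p"],2),np.round(s["xy"],1))
f=D["top"]["frame"][110:240,185:340,::-1];cv2.imwrite("pics/tz.png",cv2.resize(f,None,fx=5,fy=4.6,interpolation=cv2.INTER_CUBIC)[:600,:800])
f=D["scene"]["frame"][130:290,165:350,::-1];cv2.imwrite("pics/sz.png",cv2.resize(f,None,fx=3.75,fy=3.75,interpolation=cv2.INTER_CUBIC)[:600,:800])
E
```

```text
bracket scene 0.89 [127.4 198.2] 908
bracket scene 0.66 [229.7 214. ] 1052
bracket scene 0.57 [310.2 123.2] 754
bracket top 0.91 [340.5 264.1] 936
bracket top 0.62 [149.5 207.6] 926
jig scene 0.8 [258.4 205. ] 10373
jig scene 0.66 [358.4  84. ] 733
jig top 0.71 [ 86.7 196. ] 577
jig top 0.6 [256.5 175.3] 9415
jig top 0.26 [119.3 247.2] 270
slug top 0.4 [321.4 146.1] 73
offcut scene 0.6 [272.  152.1] 222
offcut top 0.51 [212.1 200.8] 232
flap scene 0.65 [296.9 188.2] 1202
flap top 0.94 [235.2 146.4] 900
pt bracket scene 0.86 [129.3 199.9]
pt bracket scene 0.72 [229.6 211.7]
pt bracket scene 0.2 [112.6 289.4]
pt bracket top 0.89 [145.6 208. ]
pt bracket top 0.82 [342.1 263.7]
pt bracket top 0.58 [286.3 185.9]
pt toe scene 0.79 [150.8 186.2]
pt toe scene 0.75 [210.  200.8]
pt toe scene 0.67 [324.6 133.4]
pt toe top 0.93 [152.6 185. ]
pt toe top 0.9 [289.9 206.8]
pt toe top 0.71 [320.2 261. ]
pt stop scene 0.8 [267.  236.3]
pt stop top 0.65 [269.1 146.5]
pt handle scene 0.87 [319.  163.4]
pt handle scene 0.3 [210.8 199.7]
pt handle top 0.74 [206.2 135.9]
pt hinge scene 0.83 [279.1 206.5]
pt hinge top 0.87 [250.5 152.1]
pt jig scene 0.73 [268.1 236.8]
pt jig scene 0.42 [321.2 161.9]
pt jig top 0.98 [273.8 148.3]
pt offcut scene 0.64 [271.8 153.3]
pt offcut scene 0.41 [319.7 163.5]
pt offcut top 0.65 [215.4 203.1]
pt slug scene 0.48 [228.5 269.4]
pt slug top 0.41 [321.9 148.5]
pt slug top 0.16 [400.  254.4]
```

View pics/tz.png

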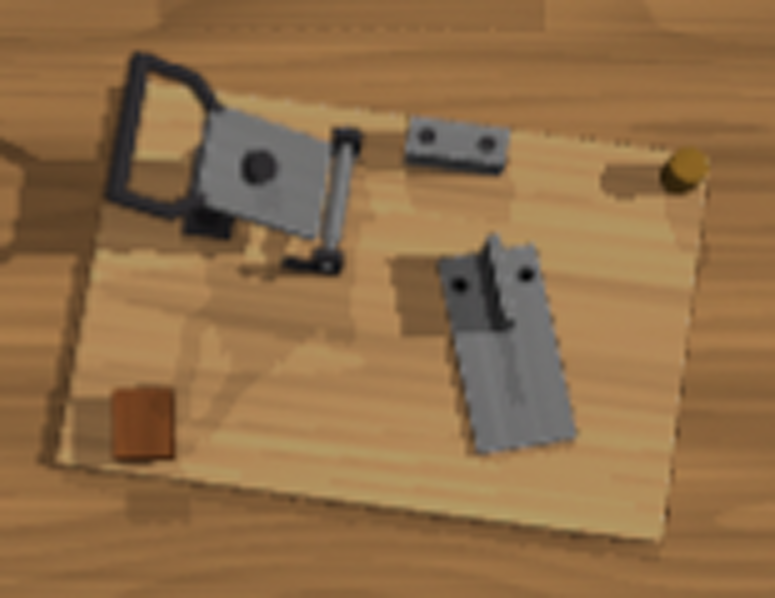

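View pics/sz.png

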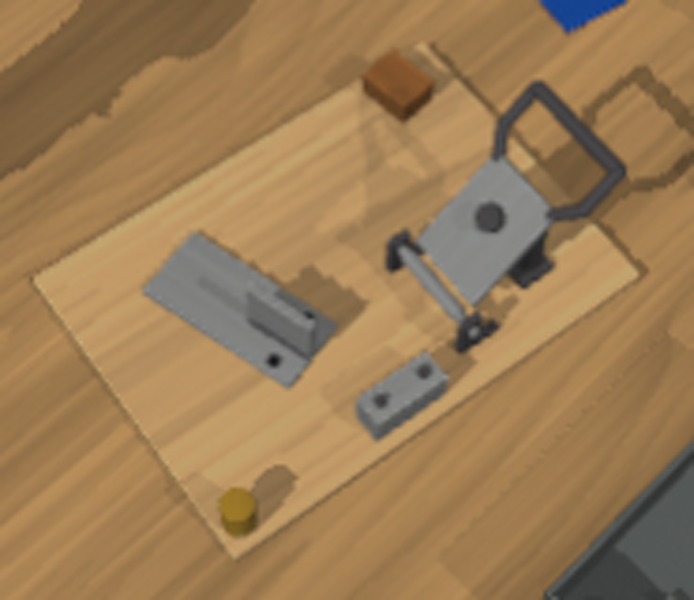

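```bash
cat > fit.py <<'E'
from h import *
import pickle
D=pickle.load(open("d0.pkl","rb"));T,S=D["top"],D["scene"]
tz=lambda x,y:((x+.5)/5-.5+185,(y+.5)/4.6-.5+110)
sz=lambda x,y:((x+.5)/3.75-.5+165,(y+.5)/3.75-.5+130)
def fit(obs,p0):
    def P(p,q): c,s=np.cos(p[2]),np.sin(p[2]);return np.array([p[0]+c*q[0]-s*q[1],p[1]+s*q[0]+c*q[1],q[2]+p[3]])
    f=lambda p:np.concatenate([proj(d,P(p,q))[0]-x for d,q,x in obs])
    r=least_squares(f,p0,loss="soft_l1");return r.x,np.round(r.fun.reshape(-1,2),1)
jo=[(T,(-.225,.205,.012),tz(55,462)),(T,(-.225,-.155,.012),tz(660,541)),(T,(.035,-.155,.012),tz(708,165)),
 (S,(-.225,-.155,.012),sz(33,280)),(S,(.035,-.155,.012),sz(237,557)),(S,(.035,.205,.012),sz(640,270)),(S,(-.225,.205,.012),sz(428,45)),
 (T,(0,.03,.042),tz(405,160)),(T,(0,-.03,.042),tz(505,168)),(S,(0,.03,.042),sz(428,354)),(S,(0,-.03,.042),sz(357,405))]
J,r=fit(jo,[.55,0,0,0]);print("jig",J[:3],np.degrees(J[2]),"dz",J[3]);print(r.tolist())
bo=[(T,(.065,-.03,.006),tz(475,455)),(T,(.065,.03,.006),tz(577,437)),(T,(-.065,-.03,.006),tz(440,260)),(T,(-.065,.03,.006),tz(538,245)),
(S,(.065,-.03,.006),sz(197,233)),(S,(.065,.03,.006),sz(145,290)),(S,(-.065,-.03,.006),sz(335,325)),(S,(-.065,.03,.006),sz(290,387)),
(S,(-.01,0,.05),sz(247,285)),(S,(-.065,0,.05),sz(316,320)),(T,(-.065,0,.05),tz(490,235))]
B,r=fit(bo,[.5,-.05,3,0.01]);print("br",B,np.degrees(B[2]));print(r.tolist())
for n,a,b in(("stop",[269.1,146.5],[267,236.3]),("handle",[206.2,135.9],[319,163.4]),("hinge",[250.5,152.1],[279.1,206.5]),("toe",[289.9,206.8],[210,200.8]),("bracket",[286.3,185.9],[229.6,211.7])):
    p=tri([T,S],[a,b]);c,s=np.cos(J[2]),np.sin(J[2]);d=p[:2]-J[:2];print(n,p.round(4),"jig",np.round([c*d[0]+s*d[1],-s*d[0]+c*d[1]],4))
np.save("J.npy",J);np.save("B.npy",B)
E
python3 fit.py
```

```text
jig [ 0.62344422 -0.03090352 -0.1420511 ] -8.138928663594992 dz -0.007648126886761646
[[0.3, 0.6], [-0.3, 1.1], [-0.0, -1.0], [0.4, -0.2], [-0.2, 0.9], [0.7, 2.0], [-0.8, -0.1], [-0.0, -0.8], [-0.1, 0.4], [-0.1, -0.2], [0.1, -1.1]]
br [ 0.50488829 -0.06269468  3.31734555  0.00993928] 190.06989927221636
[[0.5, 0.1], [0.1, 0.6], [-0.4, -0.1], [-0.4, -0.1], [-0.3, -0.7], [-0.3, -0.1], [1.5, -0.3], [0.0, 0.0], [0.8, 0.0], [-0.2, 2.0], [0.8, 0.2]]
stop [ 0.6249 -0.0233 -0.0092] jig [0.0003 0.0077]
handle [0.6142 0.1596 0.1351] jig [-0.0361  0.1872]
hinge [0.5972 0.0393 0.0371] jig [-0.0359  0.0658]
toe [ 0.4419 -0.0749  0.0075] jig [-0.1735 -0.0693]
bracket [ 0.5048 -0.0626  0.0135] jig [-0.1129 -0.0481]
```

```bash
cat >> fit.py <<'E'
print("---- dz fixed")
def fit2(obs,p0,z):
    def P(p,q): c,s=np.cos(p[2]),np.sin(p[2]);return np.array([p[0]+c*q[0]-s*q[1],p[1]+s*q[0]+c*q[1],q[2]+z])
    f=lambda p:np.concatenate([proj(d,P(p,q))[0]-x for d,q,x in obs])
    r=least_squares(f,p0,loss="soft_l1");return r.x,np.round(r.fun.reshape(-1,2),1)
for nm,o in (("both",jo),("T",[a for a in jo if a[0] is T]),("S",[a for a in jo if a[0] is S])):
    J,r=fit2(o,J[:3],0);print(nm,J,np.degrees(J[2]));print(r.tolist())
    if nm=="both":Jb=J
for nm,o in (("both",bo),("T",[a for a in bo if a[0] is T]),("S",[a for a in bo if a[0] is S])):
    B,r=fit2(o,B[:3],.012);print(nm,B,np.degrees(B[2]))
    if nm=="both":Bb=B
J=Jb;B=Bb;np.save("J.npy",J);np.save("B.npy",B)
def w(p,q): c,s=np.cos(p[2]),np.sin(p[2]);return np.array([p[0]+c*q[0]-s*q[1],p[1]+s*q[0]+c*q[1],q[2]])
def box(x0,x1,y0,y1,z): return [(x0,y0,z),(x1,y0,z),(x1,y1,z),(x0,y1,z)]
polys=[(J,box(-.225,.035,-.155,.205,.012)),(J,box(0,.025,-.03,.03,.042)),(J,box(0,.025,-.03,.03,.012)),(B,box(-.065,.065,-.03,.03,.018)),(B,box(-.065,-.01,-.004,.004,.062))]
q=2.45;pl=lambda x,r,n:(x-.036,.065-r*np.cos(q)+n*np.sin(q)*0,.042+r*np.sin(q))
polys+=[(J,[pl(-.032,.012,0),pl(.032,.012,0),pl(.032,.1,0),pl(-.032,.1,0)]),(J,[pl(-.042,.15,0),pl(.042,.15,0)])]
for d,n,(x,y,ww,hh) in((T,"t",(185,110,160,130)),(S,"s",(165,130,185,160))):
    k=3.75 if n=="s" else 4.6;im=cv2.resize(d["frame"][y:y+hh,x:x+ww,::-1],None,fx=k,fy=k,interpolation=cv2.INTER_CUBIC)
    for p,pp in polys:
        u=np.array([proj(d,w(p,v))[0] for v in pp]);u=(u+.5-[x,y])*k-.5
        cv2.polylines(im,[np.int32(u*8)],True,(0,0,255),1,cv2.LINE_AA,3)
    cv2.imwrite(f"pics/ov_{n}.png",im[:600,:800])
E
python3 fit.py|sed -n '/----/,$p'
```

```text
---- dz fixed
both [ 0.62410047 -0.03139382 -0.14116871] -8.08837145173914
[[0.2, 0.2], [0.4, 0.7], [0.6, -2.0], [-0.0, -1.2], [-0.3, 0.3], [1.3, 0.9], [-0.7, -1.4], [0.3, -1.8], [0.4, -0.5], [0.1, -1.2], [0.2, -2.0]]
T [ 0.62215155 -0.03060826 -0.14477272] -8.294865748594097
[[-0.3, 0.5], [-0.1, 1.5], [0.4, -1.2], [-0.0, -1.2], [0.1, 0.1]]
S [ 0.62585345 -0.0331519  -0.13930863] -7.981796687891196
[[-0.2, -0.2], [-0.2, 1.3], [1.3, 1.6], [-0.9, -0.8], [0.1, -0.3], [0.2, -1.1]]
both [ 0.50508943 -0.06293579  3.31746866] 190.07695278575315
T [ 0.504902   -0.0620471   3.31357236] 189.85371138105197
S [ 0.50528884 -0.06368704  3.32193719] 190.33298101781773
```

View pics/ov_t.png

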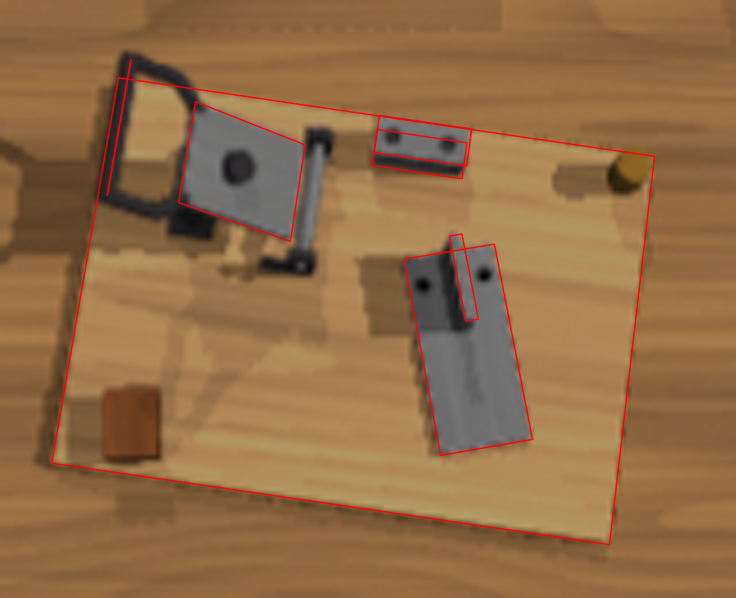

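View pics/ov_s.png

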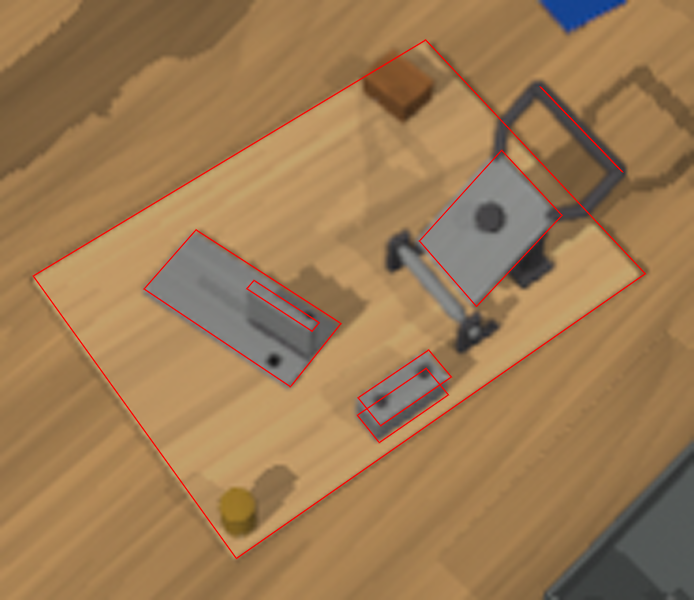

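```bash
cat >> h.py <<'E'
def Rdown(a): # tool x at world yaw a (rad), z down
    c,s=np.cos(a),np.sin(a);return np.array([[c,s,0],[s,-c,0],[0,0,-1.]])
try: J=np.load("J.npy");B=np.load("B.npy")
except Exception: pass
def w(p,q): c,s=np.cos(p[2]),np.sin(p[2]);return np.array([p[0]+c*q[0]-s*q[1],p[1]+s*q[0]+c*q[1],q[2]])
G=0.1547
E
python3 - <<'E'
from h import *
gx=-.03
for k in(0,np.pi):
  a=B[2]+np.pi/2+k
  b=J[2]+np.pi/2+k
  for z in(.044,.15):
    print(np.degrees([a,b]),[None if q is None else np.round(q,0) for q in(env.solve_ik(w(B,(gx,0,z+G)),Rdown(a)),env.solve_ik(w(J,(-.08+gx,0,z+G)),Rdown(b)))])
for k in(0,np.pi):
  for p in((-.036,.18,.138),(-.036,.065,.192)):
    q=env.solve_ik(w(J,(p[0],p[1],p[2]+G)),Rdown(J[2]+np.pi/2+k));print(q)
E
```

```text
[280.07695279  81.91162855] [array([  7.,  32.,  -9., 113.,   8.,  35., -87.]), array([ 22.,  36., -36., 115.,  32.,  40.,  47.])]
[280.07695279  81.91162855] [array([ 10.,  24., -13., 108.,   7.,  49., -86.]), array([ 25.,  27., -39., 110.,  21.,  51.,  57.])]
[460.07695279 261.91162855] [array([ 25.,  37., -35., 112.,  31.,  41.,  72.]), array([  -0.,   31.,   -5.,  117.,    5.,   33., -107.])]
[460.07695279 261.91162855] [array([ 30.,  29., -40., 107.,  23.,  53.,  79.]), array([   4.,   22.,  -11.,  112.,    5.,   47., -108.])]
[ 13.1929788   41.73921992 -51.64003496  93.22680968  35.87763688
  62.96686843  33.59339754]
[ 20.21204725  32.05936732 -43.10013303  95.46440809  24.20695229
  62.19191839  51.86171242]
[  -6.40790711   33.02888126  -18.45904793   95.01180562   12.32272034
   53.96461288 -127.45394997]
[  -0.16204211   26.21163453  -12.15118207   97.26176637    6.3503772
   57.1982818  -112.63403085]
```

```bash
python3 - <<'E'
from h import *
a=B[2]+np.pi/2;R=Rdown(a)
env.move_ptp(w(B,(-.03,0,.13+G)),R)
env.gripper_to(.045)
print(env.move_straight(w(B,(-.03,0,.046+G)),speed=.08,threshold=8))
o=env.get_obs();print(o["tool_pos"],o["force"],o["time_s"])
for c in("scene","top"):
    d=env.capture(c);x,y=(170,120);cv2.imwrite(f"pics/g1{c}.png",cv2.resize(d["frame"][100:260,150:350,::-1],None,fx=3.5,fy=3.5))
E
```

```text
False
[ 0.53487497 -0.05771678  0.20116625] [-0.00967922 -0.10140432  0.13986832] 5.2583
```

View pics/g1scene.png

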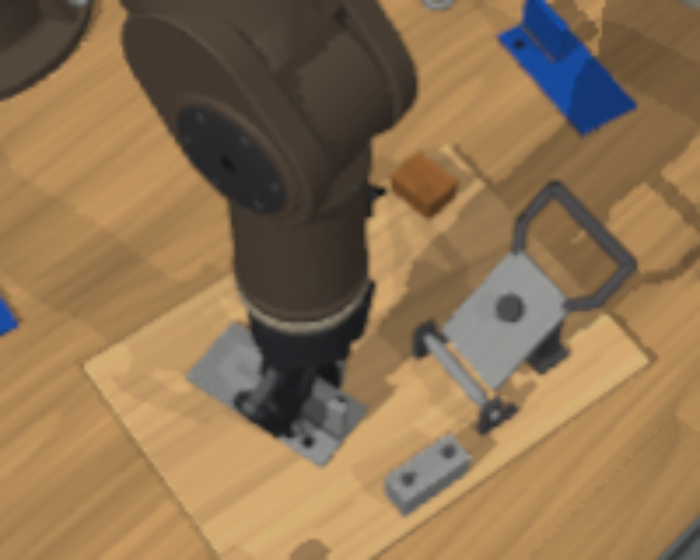

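```bash
python3 - <<'E'
from h import *
env.gripper_to(0.0);o=env.get_obs();print(o["grip_width"],o["force"])
env.move_straight(w(B,(-.03,0,.16+G)),speed=.12)
o=env.get_obs();print(o["grip_width"],o["force"],o["moment"])
env.move_ptp(w(J,(-.115,0,.16+G)),Rdown(J[2]+np.pi/2))
o=env.get_obs();print(o["grip_width"],o["force"],o["tool_pos"],o["q"],o["time_s"])
for c in("scene","top"):
    d=env.capture(c);cv2.imwrite(f"pics/g2{c}.png",cv2.resize(d["frame"][100:260,150:350,::-1],None,fx=3.5,fy=3.5))
E
```

```text
0.007503018430656538 [-0.34881055 -1.34560726  3.97641362]
0.007231670149835699 [ 0.59147707 -0.34972195 -3.60757187] [ 0.01651936 -0.06326971 -0.04767886]
0.007380031260149678 [ 0.15592161  0.44920967 -4.37045858] [ 0.510206   -0.01529413  0.31455731] [ 33.94224176  29.4044332  -52.18796382 109.26312509  28.20373628
  55.16045322  50.45509133] 8.925
```

View pics/g2scene.png

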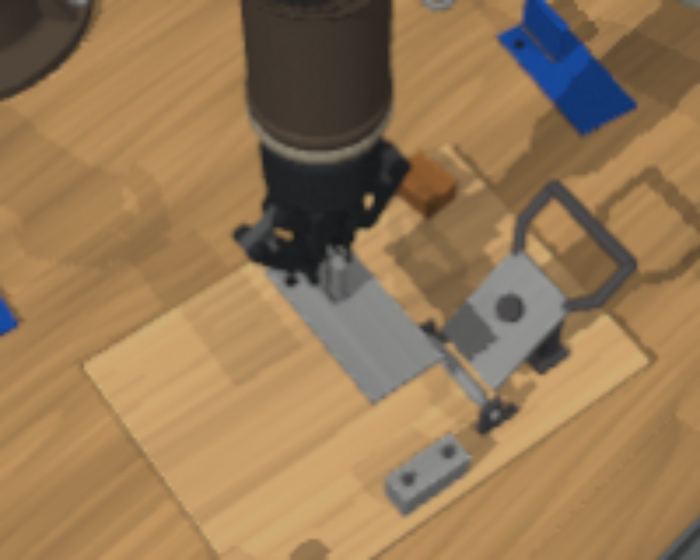

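View pics/g2top.png

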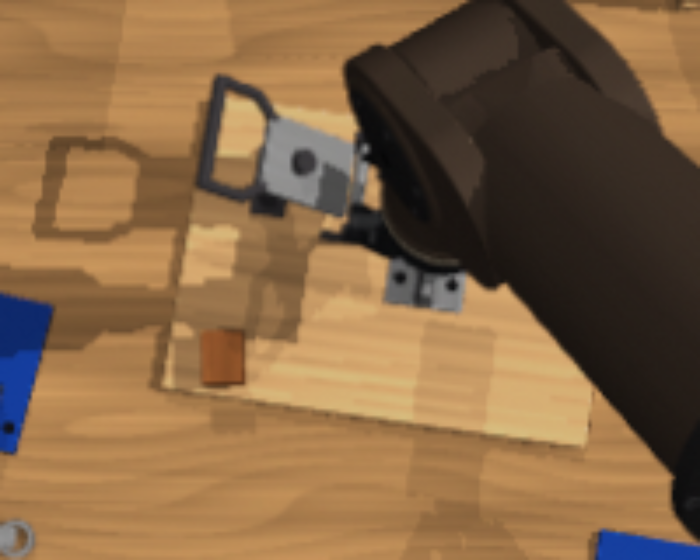

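```bash
python3 - <<'E'
from h import *
env.move_straight(w(J,(-.115,0,.056+G)),speed=.12)
print(env.move_straight(w(J,(-.115,0,.040+G)),speed=.03,threshold=5))
o=env.get_obs();z=o["tool_pos"][2];print(z-G,o["force"])
R=o["tool_rot"]
print(env.move_straight(w(J,(-.080,0,z+.001)),speed=.03,threshold=8))
o=env.get_obs();c,s=np.cos(J[2]),np.sin(J[2]);d=o["tool_pos"][:2]-J[:2];print("jig",c*d[0]+s*d[1],-s*d[0]+c*d[1],o["tool_pos"][2]-G,o["force"],o["grip_width"],o["time_s"])
for c in("scene","top"):
    d=env.capture(c);cv2.imwrite(f"pics/g3{c}.png",cv2.resize(d["frame"][100:260,150:350,::-1],None,fx=3.5,fy=3.5))
E
```

```text
True
0.04591256351028372 [ 0.3087799  -0.94805285  3.82185289]
True
jig -0.11446115478105912 5.265452924626407e-05 0.04590438808643077 [-1.55209738 -0.1511924   5.63227065] 0.007160791344463799 10.7333
```

View pics/g3scene.png

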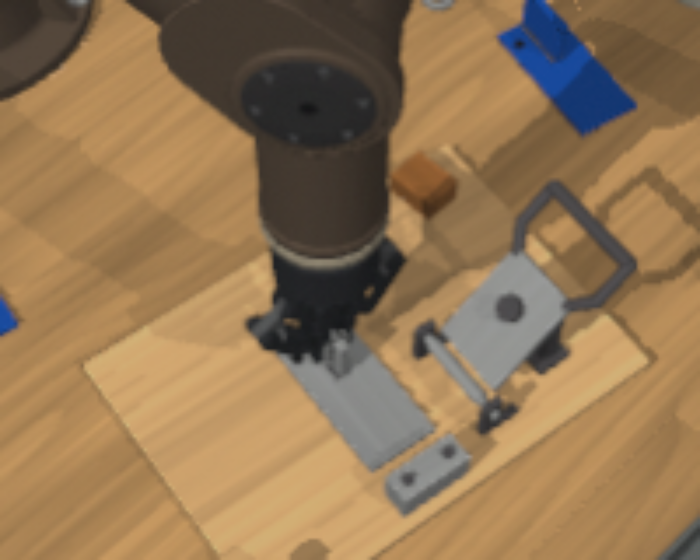

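```bash
python3 - <<'E'
from h import *
c,s=np.cos(J[2]),np.sin(J[2])
def st(t):
    o=env.get_obs();d=o["tool_pos"][:2]-J[:2];print(t,"jig",np.round([c*d[0]+s*d[1],-s*d[0]+c*d[1],o["tool_pos"][2]-G],4),o["force"].round(2),o["moment"].round(2),o["time_s"])
env.move_straight(w(J,(-.1145,0,.0468+G)),speed=.02);st("up")
print(env.move_straight(w(J,(-.083,0,.0468+G)),speed=.02,threshold=10));st("push")
for cc in("scene","top"):
    d=env.capture(cc);cv2.imwrite(f"pics/g4{cc}.png",cv2.resize(d["frame"][100:260,150:350,::-1],None,fx=3.5,fy=3.5))
E
```

```text
up jig [-1.147e-01 -1.000e-04  4.650e-02] [-0.43  0.43 -4.45] [0.   0.1  0.02] 11.0833
True
push jig [-0.0971 -0.0002  0.0462] [0.19 0.79 0.18] [ 0.06 -0.4   0.01] 12.025
```

View pics/g4scene.png

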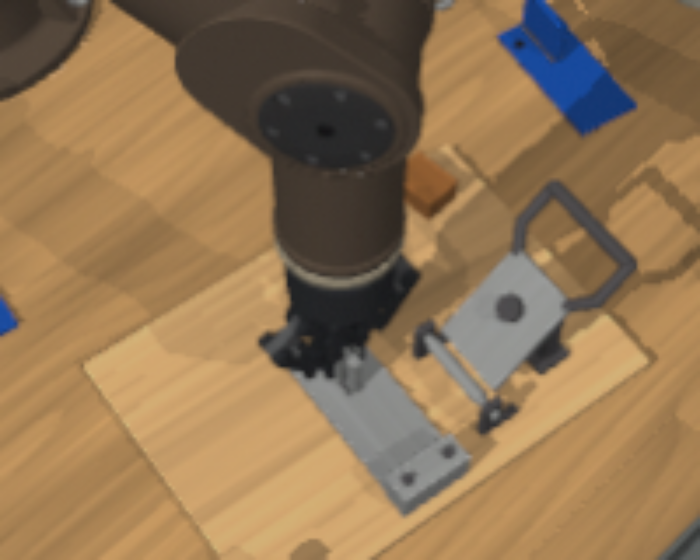

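```bash
python3 - <<'E'
from h import *
c,s=np.cos(J[2]),np.sin(J[2])
def st(t):
    o=env.get_obs();d=o["tool_pos"][:2]-J[:2];print(t,"jig",np.round([c*d[0]+s*d[1],-s*d[0]+c*d[1],o["tool_pos"][2]-G],4),o["force"].round(2),o["moment"].round(2),o["time_s"])
print(env.move_straight(w(J,(-.0971,0,.0440+G)),speed=.02,threshold=4));st("down")
print(env.move_straight(w(J,(-.090,0,.0458+G)),speed=.02,threshold=15));st("push")
env.gripper_to(.030);st("open")
env.move_straight(w(J,(-.0975,0,.13+G)),speed=.12);st("up")
env.move_ptp(w(J,(-.036,.18,.30+G)),Rdown(J[2]+np.pi/2));st("away")
D={}
for cc in("scene","top"):
    D[cc]=d=env.capture(cc);cv2.imwrite(f"pics/g5{cc}.png",cv2.resize(d["frame"][100:260,150:350,::-1],None,fx=3.5,fy=3.5))
import pickle;pickle.dump(D,open("d1.pkl","wb"))
E
```

```text
False
down jig [-0.0971  0.0001  0.0458] [-8.19 -3.54 26.77] [-0.5   1.41 -0.01] 12.375
True
push jig [-0.0958  0.0003  0.0458] [-2.29 -0.38  7.02] [ 0.09 -0.    0.06] 12.675
open jig [-0.0962  0.      0.0452] [ 0.43 -0.63 -0.37] [ 0.   -0.04  0.03] 13.025
up jig [-0.0977 -0.0003  0.1294] [-0.88 -0.22  0.3 ] [ 0.04 -0.01  0.02] 13.8833
away jig [-0.0357  0.1786  0.2983] [0.08 0.11 0.4 ] [-0.04 -0.05  0.05] 14.8833
```

View pics/g5scene.png

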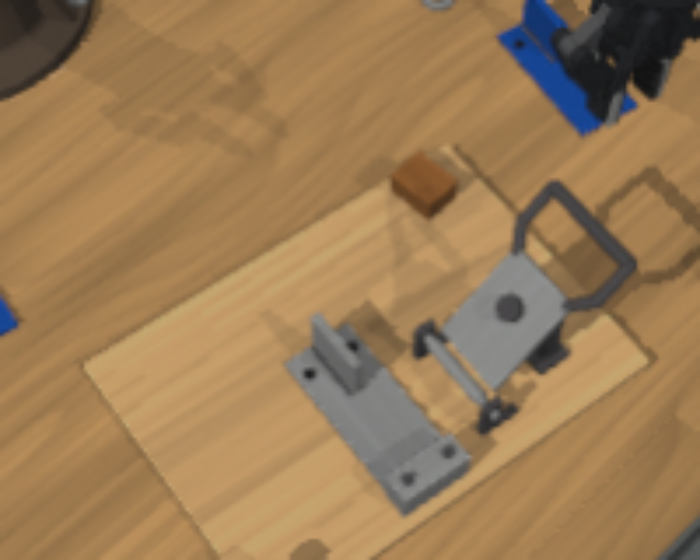

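View pics/g5top.png

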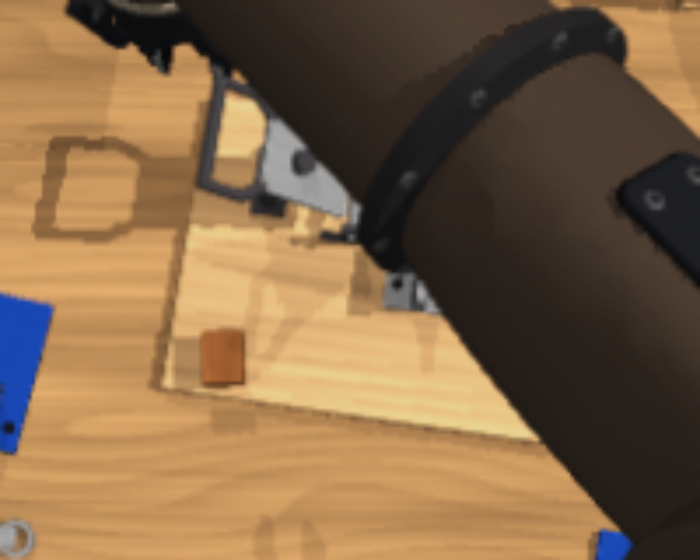

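```bash
python3 - <<'E'
from h import *
q=env.get_obs()["q"].copy();q[0]+=38;env.move_j(q)
D={}
for cc in("scene","top"):
    D[cc]=d=env.capture(cc)
f=D["top"]["frame"][120:220,230:340,::-1];cv2.imwrite("pics/g6top.png",cv2.resize(f,None,fx=6,fy=6,interpolation=cv2.INTER_CUBIC))
f=D["scene"]["frame"][180:260,220:320,::-1];cv2.imwrite("pics/g6scene.png",cv2.resize(f,None,fx=7,fy=7,interpolation=cv2.INTER_CUBIC))
import pickle;pickle.dump(D,open("d1.pkl","wb"));print(env.get_obs()["time_s"],env.get_obs()["tool_pos"])
for t in("toe","bracket","handle"):
  for c in D: print(t,c,[(round(s["p"],2),np.round(s["xy"],1)) for s in env.spot_point(c,t)])
E
```

```text
16.6083 [ 0.57668762 -0.25792468  0.45317039]
toe scene [(0.89, array([324.5, 136.1])), (0.83, array([270.3, 232.6]))]
toe top [(0.75, array([155. , 186.1])), (0.66, array([274.6, 148.6])), (0.66, array([320.4, 259.3]))]
bracket scene [(0.95, array([128.2, 201.7])), (0.74, array([312.9, 122.5])), (0.66, array([255.1, 215.8])), (0.3, array([ 83.2, 245.8]))]
bracket top [(0.96, array([274.4, 167. ])), (0.75, array([147.4, 209.1])), (0.68, array([339.2, 262.3])), (0.68, array([ 96.9, 201. ]))]
handle scene [(0.86, array([319.2, 165.6])), (0.32, array([166. , 350.4]))]
handle top [(0.65, array([209. , 132.8]))]
```

View pics/g6top.png

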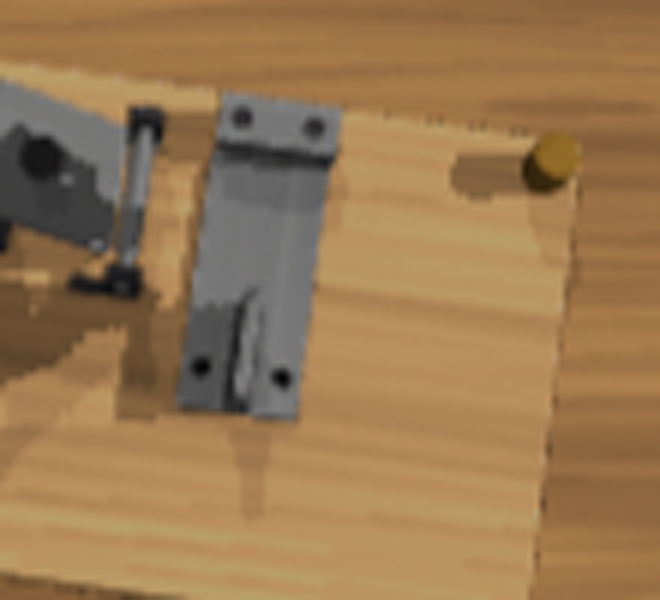

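View pics/g6scene.png

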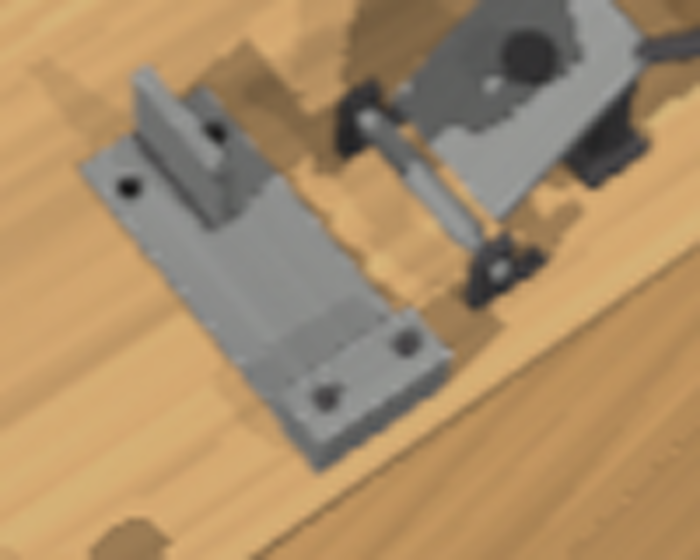

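```bash
python3 - <<'E'
from h import *
import pickle
D=pickle.load(open("d0.pkl","rb"));T,S=D["top"],D["scene"]
E=pickle.load(open("d1.pkl","rb"))
tz=lambda x,y:((x+.5)/5-.5+185,(y+.5)/4.6-.5+110)
sz=lambda x,y:((x+.5)/3.75-.5+165,(y+.5)/3.75-.5+130)
c,s=np.cos(J[2]),np.sin(J[2])
for n,a,b in(("e1",tz(115,195),sz(540,90)),("e2",tz(139,60),sz(622,172)),("m",tz(126,128),sz(581,130)),("net",(206.2,135.9),(319,163.4)),("net2",(209,132.8),(319.2,165.6))):
    p=tri([T,S],[a,b]);d=p[:2]-J[:2];print(n,np.round([c*d[0]+s*d[1],-s*d[0]+c*d[1],p[2]],4),p.round(4))
m=w(J,(-.036,.1805,.1377))
print(m,proj(T,m),proj(S,m),tz(126,128),sz(581,130))
cv2.imwrite("pics/hh.png",cv2.resize(E["top"]["frame"][100:180,190:270,::-1],None,fx=7,fy=7,interpolation=cv2.INTER_CUBIC))
E
```

```text
e1 [-0.0774  0.1812  0.1339] [0.573  0.1589 0.1339]
e2 [0.0057 0.182  0.1353] [0.6553 0.148  0.1353]
m [-0.0362  0.1823  0.1338] [0.6139 0.1542 0.1338]
net [-0.0367  0.1877  0.1351] [0.6142 0.1596 0.1351]
net2 [-0.0289  0.1806  0.141 ] [0.6209 0.1515 0.141 ]
[0.61385499 0.15237582 0.1377    ] [[210.42375148 137.08186063]] [[319.38912692 163.8425588 ]] (209.8, 137.43478260869566) (319.56666666666666, 164.3)
```

View pics/hh.png

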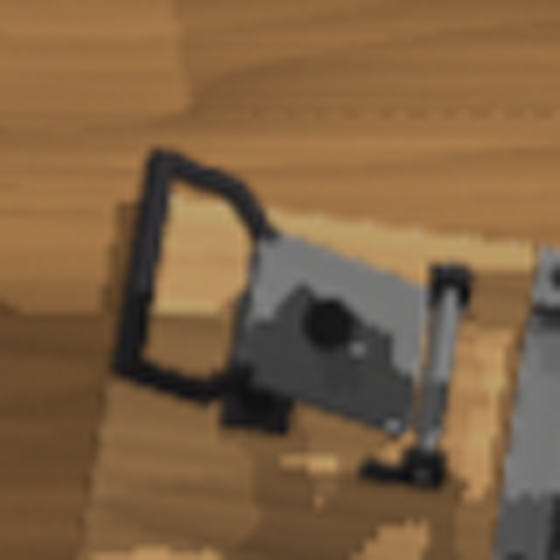

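```bash
python3 - <<'E'
from h import *
c,s=np.cos(J[2]),np.sin(J[2])
def st(t):
    o=env.get_obs();d=o["tool_pos"][:2]-J[:2];print(t,"jig",np.round([c*d[0]+s*d[1],-s*d[0]+c*d[1],o["tool_pos"][2]-G],4),o["force"].round(2),o["moment"].round(2),o["grip_width"].round(4),o["time_s"])
env.move_ptp(w(J,(-.036,.1815,.22+G)),Rdown(J[2]+np.pi/2))
env.gripper_to(.04);st("pre")
print(env.move_straight(w(J,(-.036,.1815,.136+G)),speed=.08,threshold=6));st("at")
for cc in("scene","top"):
    d=env.capture(cc);cv2.imwrite(f"pics/g7{cc}.png",cv2.resize(d["frame"][100:220,200:350,::-1],None,fx=5,fy=5))
print(env.get_obs()["q"].round(1))
E
```

```text
Traceback (most recent call last):
AttributeError: 'float' object has no attribute 'round'
```

```bash
cat >> h.py <<'E'
def st(t):
    c,s=np.cos(J[2]),np.sin(J[2]);o=env.get_obs();d=o["tool_pos"][:2]-J[:2];print(t,"jig",np.round([c*d[0]+s*d[1],-s*d[0]+c*d[1],o["tool_pos"][2]-G],4),o["force"].round(2),o["moment"].round(2),round(o["grip_width"],4),o["time_s"])
E
python3 - <<'E'
from h import *
st("pre")
print(env.move_straight(w(J,(-.036,.1815,.136+G)),speed=.08,threshold=6));st("at")
for cc in("scene","top"):
    d=env.capture(cc);cv2.imwrite(f"pics/g7{cc}.png",cv2.resize(d["frame"][100:220,200:350,::-1],None,fx=5,fy=5))
print(env.get_obs()["q"].round(1))
E
```

```text
pre jig [-0.0356  0.1806  0.2201] [-0.54  0.03  0.54] [ 0.   -0.01 -0.01] 0.04 18.725
False
at jig [-0.0359  0.1817  0.1366] [-0.6  -0.58  0.45] [-0.01  0.03  0.02] 0.0398 19.925
[ 14.6  43.2 -54.8  93.1  38.4  64.3  31.6]
```

View pics/g7scene.png

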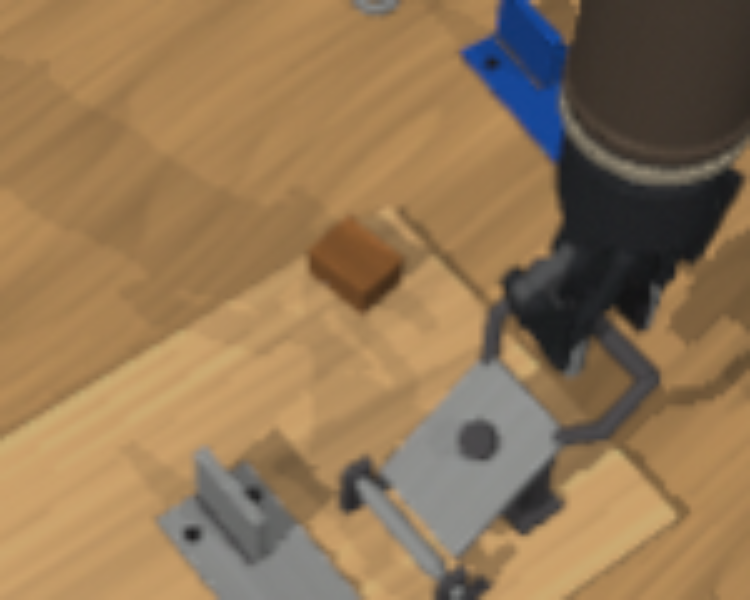

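View pics/g7top.png

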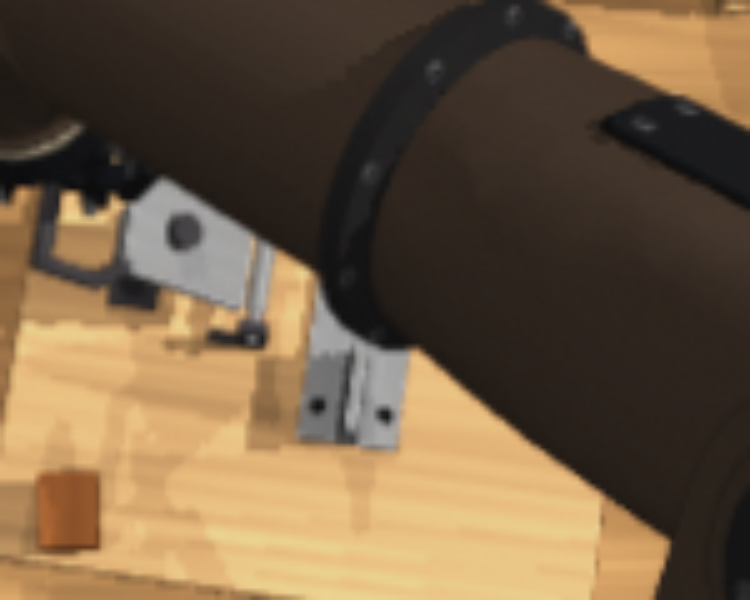

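```bash
python3 - <<'E'
from h import *
env.gripper_to(0.0);env.hold(.2);st("grip")
c,s=np.cos(J[2]),np.sin(J[2])
p=env.get_obs()["tool_pos"];d=p[:2]-J[:2];y0=-s*d[0]+c*d[1];z0=p[2]
dy=y0-(.065-.15*np.cos(2.45));dz=z0-(.042+.15*np.sin(2.45));x0=c*d[0]+s*d[1];print(dy,dz-G)
np.save("off.npy",[x0,dy,dz])
for q in(2.4,2.3,2.2):
    r=env.move_straight(w(J,(x0,.065-.15*np.cos(q)+dy,.042+.15*np.sin(q)+dz)),speed=.04,threshold=40);st((q,r))
for cc in("scene",):
    d=env.capture(cc);cv2.imwrite(f"pics/g8{cc}.png",cv2.resize(d["frame"][100:220,200:350,::-1],None,fx=5,fy=5))
E
```

```text
grip jig [-0.0358  0.1797  0.1362] [-2.88 -7.43  6.52] [-1.64  0.67  0.05] 0.0096 20.6083
-0.000814365615968371 -0.0014400094824755794
(2.4, False) jig [-0.0357  0.1744  0.1417] [ 0.64 -1.67 -5.75] [-0.08 -0.27  0.07] 0.0102 20.9833
(2.3, False) jig [-0.0358  0.164   0.1525] [ 0.47 -0.79 -5.76] [ 0.18 -0.32  0.01] 0.01 21.5083
(2.2, False) jig [-0.0358  0.1527  0.1624] [ 0.96  0.44 -0.13] [ 0.37 -0.06  0.04] 0.0099 22.0333
```

View pics/g8scene.png

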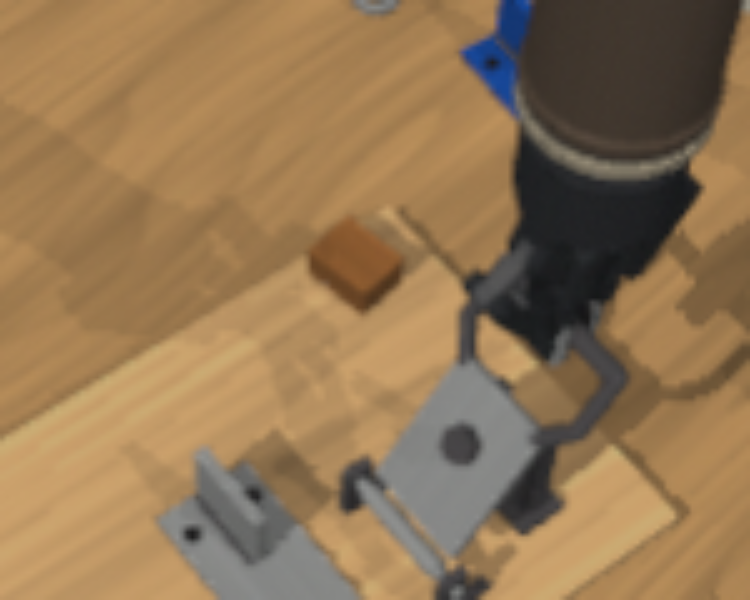

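```bash
python3 - <<'E'
from h import *
x0,dy,dz=np.load("off.npy")
for q in(2.1,2.0,1.9,1.8,1.7,1.63,1.58):
    r=env.move_straight(w(J,(x0,.065-.15*np.cos(q)+dy,.042+.15*np.sin(q)+dz)),speed=.035,threshold=40);st((q,r))
    if r: break
env.hold(.3);st("end")
import pickle
D={}
for cc in("scene","top"):
    D[cc]=d=env.capture(cc);cv2.imwrite(f"pics/g9{cc}.png",cv2.resize(d["frame"][100:220,200:350,::-1],None,fx=5,fy=5,interpolation=cv2.INTER_CUBIC))
pickle.dump(D,open("d2.pkl","wb"))
for t in("handle","toe","hinge"):
  for c in D: print(t,c,[(round(s["p"],2),np.round(s["xy"],1)) for s in env.spot_point(c,t)])
E
```

```text
(2.1, False) jig [-0.0358  0.1404  0.1709] [-0.07  4.93  3.98] [ 1.24 -0.12  0.02] 0.0103 22.6583
(2.0, False) jig [-0.0359  0.1276  0.178 ] [0.65 5.75 6.43] [ 1.61 -0.09  0.02] 0.01 23.2333
(1.9, False) jig [-0.0358  0.1134  0.1839] [-0.53  4.26  9.91] [ 1.06  0.18 -0.02] 0.01 23.8083
(1.8, False) jig [-0.0358  0.0986  0.1878] [-0.79  3.78  9.81] [0.98 0.17 0.06] 0.01 24.3833
(1.7, False) jig [-0.0357  0.0833  0.1902] [-1.02  2.89  7.77] [ 0.86  0.11 -0.02] 0.01 24.9583
(1.63, False) jig [-0.0356  0.0722  0.1908] [-0.08  2.01  7.04] [ 0.43 -0.06  0.05] 0.0099 25.4083
(1.58, False) jig [-0.0356  0.0649  0.191 ] [0.39 1.82 7.15] [ 0.95 -0.13 -0.01] 0.0101 25.775
end jig [-0.0356  0.0651  0.191 ] [0.79 3.1  6.94] [ 0.94 -0.16  0.06] 0.0099 26.075
handle scene [(0.77, array([287.7, 174.5])), (0.7, array([ 81.1, 243.1])), (0.39, array([252.6, 215.7]))]
handle top [(0.5, array([247.7, 133.8]))]
toe scene [(0.95, array([272.4, 232.7])), (0.84, array([150.4, 183.9])), (0.74, array([325.1, 134.1]))]
toe top [(0.79, array([274.4, 146.4]))]
hinge scene [(0.89, array([280.2, 204.8])), (0.43, array([ 84.6, 243.7]))]
hinge top [(0.76, array([255.9, 154. ]))]
```

View pics/g9scene.png

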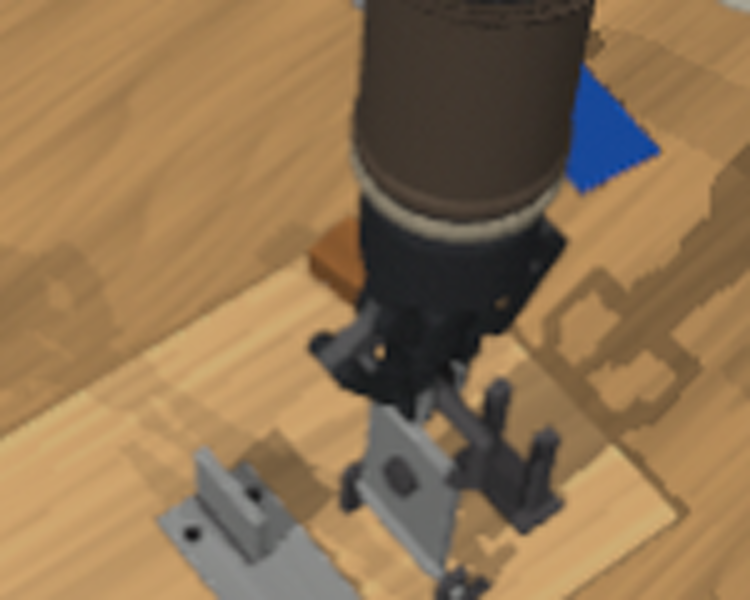

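View pics/g9top.png

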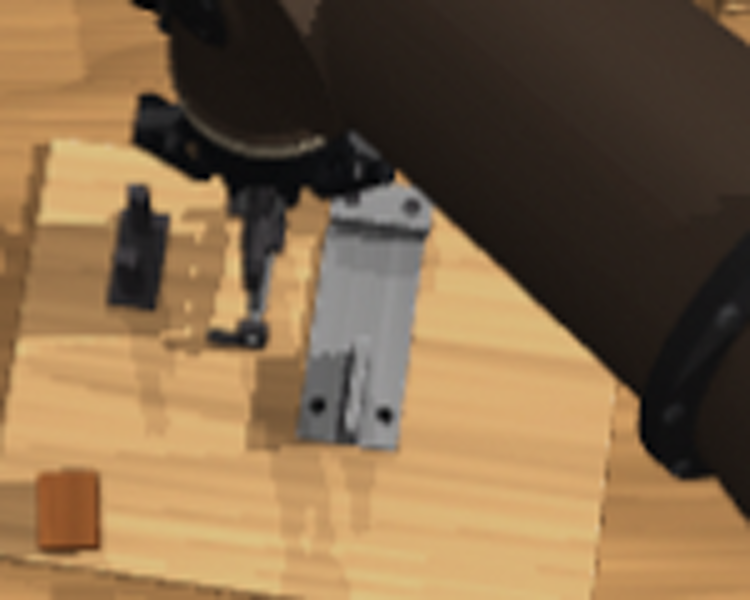

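```bash
python3 - <<'E'
from h import *
import pickle
D=pickle.load(open("d2.pkl","rb"))
d=D["scene"];k=10;x,y,ww,hh=255,165,60,60
im=cv2.resize(d["frame"][y:y+hh,x:x+ww,::-1],None,fx=k,fy=k,interpolation=cv2.INTER_CUBIC)
for q,col in((1.471,(255,0,0)),(1.571,(0,0,255)),(1.671,(0,255,0))):
    P=lambda xx,r,n:w(J,(xx-.036,.065-r*np.cos(q)-n*np.sin(q),.042+r*np.sin(q)-n*np.cos(q)))
    for n in(-.004,):
        u=np.array([proj(d,P(*v,n))[0] for v in((-.032,.012),(.032,.012),(.032,.1),(-.032,.1))])
        cv2.polylines(im,[np.int32(((u+.5-[x,y])*k-.5)*8)],True,col,1,cv2.LINE_AA,3)
cv2.imwrite("pics/ang.png",im)
o=env.get_obs();print(o["dq"].round(2),o["force"],o["time_s"])
E
```

```text
[ 0.05  0.    0.02 -0.01 -0.12  0.06  0.01] [0.02804611 3.03144779 6.68930606] 26.475
```

View pics/ang.png

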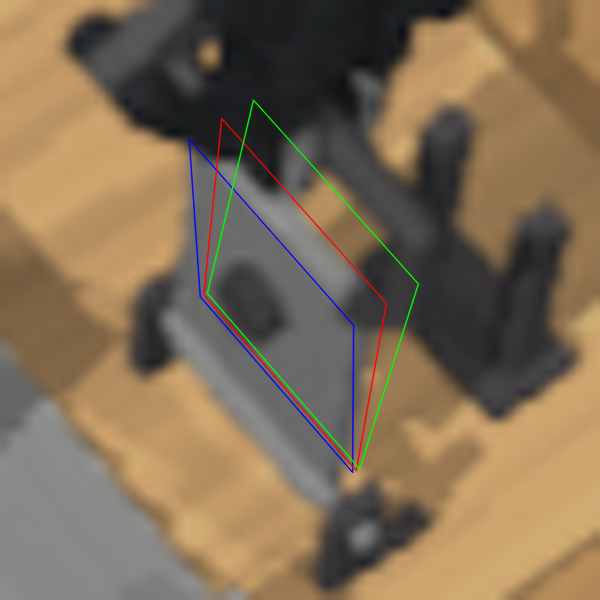

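```bash
python3 - <<'E'
from h import *
import pickle
D=pickle.load(open("d2.pkl","rb"))
d=D["scene"];k=10;x,y,ww,hh=255,165,60,60
im=cv2.resize(d["frame"][y:y+hh,x:x+ww,::-1],None,fx=k,fy=k,interpolation=cv2.INTER_CUBIC)
for q,col in((1.471,(255,0,0)),(1.571,(0,0,255)),(1.671,(0,255,0))):
    P=lambda xx,r,n:w(J,(xx-.036,.065-r*np.cos(q)-n*np.sin(q),.042+r*np.sin(q)-n*np.cos(q)))
    for n in(.004,):
        u=np.array([proj(d,P(*v,n))[0] for v in((-.032,.012),(.032,.012),(.032,.1),(-.032,.1))])
        cv2.polylines(im,[np.int32(((u+.5-[x,y])*k-.5)*8)],True,col,1,cv2.LINE_AA,3)
        u=proj(d,P(0,.065,.012))[0];cv2.circle(im,tuple(np.int32((u+.5-[x,y])*k-.5)),4,col,-1)
    u=np.array([proj(d,P(*v,0))[0] for v in((-.04,0),(.04,0))])
    cv2.polylines(im,[np.int32(((u+.5-[x,y])*k-.5)*8)],True,(0,255,255),1,cv2.LINE_AA,3)
cv2.imwrite("pics/ang2.png",im)
E
```

```text
(no output)
```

View pics/ang2.png

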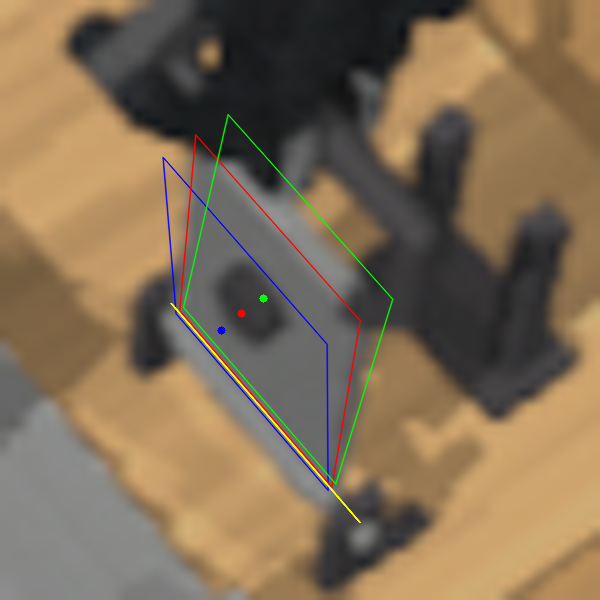

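```bash
python3 - <<'E'
from h import *
st("pre"); env.job_done(); st("post")
E
```

```text
pre jig [-0.0356  0.0651  0.191 ] [0.03 3.03 6.69] [ 0.94 -0.2   0.02] 0.0102 26.475
the job is handed in; nothing more can be done
the job is handed in; nothing more can be done
```

The job is handed in at 26.5 s. The bracket lies against the stop and is released, and the flap is held upright by its handle.

- **Bracket:** I gripped it by the web, lifted it and turned it, then set it down and pushed it against the stop until contact. I let go while the flap was still on its rest. The pictures taken afterwards show it flat, square and centred, with no wood visible between toe and stop. I could not measure the gap more finely than about 2 mm, the size of one pixel.
- **Flap:** I took the bar with the tool pointing down and followed the arc up from the rest. The gripper position puts the flap at 1.57 rad. Laying the model over the picture gives roughly 1.54–1.62 rad. The last reading showed the arm still, the fingers closed on the bar (about 10 mm) and about 7 N on the wrist.

**Disagreements with the text:**
- The bracket started with its heel towards the stop, about 198° (or 162° the other way) from its target. The text says a quarter turn (70–125°). I went by the images.
- The first jig fit gave a height 7.6 mm too low. I used the stated 12 mm base height instead, which left errors of up to about 2 pixels.
- The first push against the stop tripped early, from the base unloading, so I repeated it.

I did not touch any other object, but I did not measure their positions again at the end.

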